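# Sort out the warped rolling pin and roll the true one into its rest

### The arm

A 6-joint arm with a two-finger parallel gripper is mounted at the origin on a cart in front of the work surface, level with it; the furniture and walls round the work are solid. World frame = base frame: x ahead of the robot, y to its left, z up, the work surface at z = 0. Lengths are in m, angles in rad, forces in N, time in s.
With the tool pointing down it reaches from about 0.4 to 0.925 m from the base axis. Payload 12.5 kg.
Tool frame: the origin (TCP) lies midway between the tips of the shut fingers; the grasp point (between the pads) lies env.hold_point_z behind it (env.hold_point_z is the distance from the TCP to the grasp point, in m); z points along the fingers, y is the line along which they close (so a half turn about z gives the same grasp; the last joint's range is limited). The gripper opens to 95 mm and grips with 3 to 60 N. Pads are 20 mm wide; open, the fingers measure 119 mm over their backs; the gripper's body (75 mm by 180 mm) begins 59 mm behind the grasp point.
Start: joints at [-1.373, 0.491, 1.559, -0, 1.092, -0.106], TCP at [0.187, -0.596, 0.215] pointing down, gripper open.
Joint ranges: [-3.1, 3.1], [-0.84, 2.19], [0.05, 2.79], [-1.13, 4.28], [0.06, 2.93], [-2.69, 2.69]. Speed limits (rad/s): [2.22, 2.22, 2.79, 3.14, 3.14, 3.14].

### API

Orientations are given as a unit quaternion [w, x, y, z].
In Python, from workcell import env gives the robot as it stands.
- The arm moves only by the tool shift_gripper, called after "Emit:" as name([rows], argument=value, ...), one row to a line, values as JSON. Schema: {"type":"object","properties":{"rows":{"type":"array","items":{"type":"object","properties":{"jaw":{"type":"number"},"dx":{"type":"number"},"dy":{"type":"number"},"dz":{"type":"number"},"rx":{"type":"number"},"ry":{"type":"number"},"rz":{"type":"number"}},"additionalProperties":false,"required":["jaw"]},"minItems":1,"maxItems":20},"grip_n":{"type":"number"},"only":{"type":"string"},"quiet":{"type":"boolean"},"lines":{"type":"string"}},"required":["rows"],"additionalProperties":false}. rows is a list of rows, 1 to 20 of them, each an object with the fields jaw (the opening from 0.0 (shut) to 1.0 (fully open)), dx, dy, dz (the shift in shares of the most that a row can go, 1 being 62.5 mm), rx, ry, rz (a rotation vector in units of 0.2 rad); a field left out counts as zero (the opening has to be given); each row shifts and turns the commanded pose from where the row before left it, along the tool's axes as they then stand; what a row does not reach is not made up. A row lasts 1/8 s, in which the tool goes at most 0.0625 m and 0.188 rad, less where a joint would pass 70% of its speed; a pose out of reach is approached as far as the arm can. The fingers move at their own pace and stop on an object; grip_n is the grip in N (left out, the last holds). Time passes only in rows, so rows that do not move let the fingers close. The tool returns the time, the measured TCP pose, the force, the opening and the grip force at its end. only (a regular expression) keeps the lines of the reply that match it, lines (a string "A,B") keeps lines A to B, and quiet returns only ok. Input that does not fit is refused with a message, and nothing moves.
- env.read_state(): the state, without advancing time (a new reading comes with each control period).
- env.read_camera(name): name is "scene" or "top"; returns the picture (400x640x3 uint8, red, green, blue); there is no depth.
- env.camera_params(name): a dict with "mtx" (3x3 intrinsics, pixels), "view" (4x4, takes a point from world to camera coordinates). Camera axes: x right, y up, looking along -z (the intrinsics and any distortion apply to the point x, -y, -z); pixel columns grow to the right and rows downward; lengths in m; the calibration is good to about 2 mm. A picture is of the moment at which its call begins. camera_params takes no time and is no camera call.
- env.job_done(): hands the job in; it is judged then, once.
The state is a dict: "t": time; "q": joint angles; "joint_vel": joint speeds; "joint_torque": joint torques, N m; "eef_pos": TCP position; "tcp_rot": TCP orientation; "ft_force": force on the tool from outside, world axes, zero at the start; "moment": the same for the moment, N m; "finger_gap": opening from 0.0 (shut) to 1.0 (fully open); "finger_force": force on a finger pad.
Only numpy, scipy, OpenCV 4.12 (cv2) and the standard library are available. Lean on these libraries where they do the work, as an engineer would, in place of code of your own. Each camera call takes 0.05 s, during which the arm holds its last target. There are 200 camera calls.

### The job

Of the two rolling pins on the pastry slab one is straight and one is warped and would wobble. First lay the warped one flat in the loaf tin; then roll the straight one along the slab, without lifting it off, over the low ridge and into the rest at the end of the slab, so that it lies still between ridge and end stop. Do not disturb the mug, salt shaker, tape roll or teaspoon.

Things in the scene. Friction and masses are not known exactly. Their poses are not given: they have to be found in the camera images.
- slab: Marble pastry slab fixed on the worktop, 260 (its x) x 420 (its y) x 15 mm thick, the rest at its +y end. Origin: centre of its underside; top face at z = 15 mm. The pins start on it, lying along its x within 0.13 rad, one at about y = -150 mm, the other at about -30 mm: which is where varies.
- ridge (a point): Middle of the crest of the ridge: a rounded brown wooden ridge along the slab's x, 240 mm long, crest 2.5 mm above the slab's top face at slab y = +135 mm, rising gently over about 10 mm either side. Axes as the slab's.
- rest (a point): Middle of the rest, at the height of a pin's axis: slab x = 0, y = +152.5, z = 33 mm. The rest is the flat strip between the ridge and the end stop, a brown wooden bar 240 mm long and 14 mm high above the top face, near side at slab y = +174, far side at +188 mm. A pin held there has its axis at slab y +149 to +156 mm. Axes as the slab's.
- straight_pin: Straight pale wooden rolling pin, no handles, 36 mm diameter, 200 mm long, flat ends, a thin dark ring near each end, about 0.2 kg, friction about 0.4. Origin: its middle, on its axis; x along the pin; z up at the start, turning as it rolls. Pushed squarely from behind at mid height it rolls, 113 mm a turn, and when let go rolls on a few cm. Under 10 N pushes it over the ridge.
- warped_pin: The warped rolling pin: same wood, rings, diameter and length, about 0.2 kg, but bowed by 12 mm like a shallow banana; it lies with the bow flat on the slab. Its x axis runs along the chord. Origin: centre of mass; at mid length the rod's centre line is at +4 mm in its y (the bulging side), at the ends at -8 mm.
- loaf_tin: Open steel loaf tin fixed on the worktop to the right of the slab, 260 (its x) x 140 (its y) x 45 mm high, walls and floor 3 mm thick, with a rolled rim that adds 3 mm all round. Origin: centre of its underside.
- mug: White mug, 86 mm high, standing behind the slab: leave alone. Origin: centre of its underside.
- salt_shaker: Salt shaker, 44 mm diameter, 90 mm high, standing behind the slab: leave alone. Origin: centre of its underside.
- tape_roll: Roll of brown tape lying flat, 92 mm diameter, 48 mm high, behind the slab, to the right: leave alone. Origin: centre of its underside.
- teaspoon: Steel teaspoon, 132 mm long, 9 mm high, lying to the right of the tin: leave alone. Origin: centre of its underside.

How it is judged:
On the way, in this order (a step that is already met when the one before it is completed fails the run):
1. the warped pin lies in the loaf tin, let go (x of warped_pin in the frame of loaf_tin between -0.06 and 0.06 m and y of warped_pin in the frame of loaf_tin between -0.065 and 0.065 m and z of warped_pin in the frame of loaf_tin below 0.04 m and contact force between the fingers and warped_pin below 0.1 N), for 0.2 s.
2. the straight pin has rolled half a turn on the slab (angle between straight_pin's own z axis and vertical above 2.2 rad and z of straight_pin in the frame of slab above 0.028 m), for 0.02 s.
3. the straight pin has rolled on to nearly a full turn on the slab (angle between straight_pin's own z axis and vertical below 0.9 rad and z of straight_pin in the frame of slab above 0.028 m), for 0.02 s.
At the end, for the whole second after the job is handed in: Straight pin at rest on the slab between ridge and end stop: slab y 144 to 161 mm, x within 60 mm of the middle, parallel to the stop within 0.1 rad. Warped pin at rest flat in the loaf tin: origin within 60 mm (x) and 65 mm (y) of its middle, under 40 mm above its underside (y of straight_pin in the frame of slab between 0.144 and 0.161 m and x of straight_pin in the frame of slab between -0.06 and 0.06 m and z of straight_pin in the frame of slab between 0.03 and 0.036 m and angle between the x axis of straight_pin and the x axis of slab, either way round below 0.1 rad and linear speed of each of straight_pin, warped_pin below 0.02 m/s and x of warped_pin in the frame of loaf_tin between -0.06 and 0.06 m and y of warped_pin in the frame of loaf_tin between -0.065 and 0.065 m and z of warped_pin in the frame of loaf_tin below 0.04 m); the robot touches nothing.
It fails at once if the straight pin is lifted off the slab (more than 12 mm above rolling height) (z of straight_pin in the frame of slab above 0.045 m).
It fails at once if the straight pin falls off the slab (z of straight_pin in the frame of slab below 0.025 m).
It fails at once if the mug, salt shaker, tape roll or teaspoon is moved by more than 20 mm (distance of any of mug, salt_shaker, tape_roll, teaspoon from where it was at the start of the episode above 0.02 m).
It also fails if it takes over 54 s, if anything falls off the work surface, if the arm or the gripper's body presses on something with over 40 N, if the wrist force passes 120 N, or if a joint passes its speed limit or range.

## Working session

There is one attempt and no reset: what is moved stays moved. The work goes in short steps, Python scripts to look and compute and a tool call to move; the robot and the scene stay as the last step left them, time stands still between calls to the robot, and variables do not carry over. Pictures are saved under pics/ and viewed, at most 10 in all, crops included, and the job is handed in when it is done.

```bash
ls; mkdir -p pics
```

Run:
```python
from workcell import env
import cv2
print(env.hold_point_z, env.read_state())
for n in("scene","top"):
    cv2.imwrite(f"pics/{n}0.png",env.read_camera(n)[:,:,::-1]); p=env.camera_params(n); print(n,p)
```

```text
pics
workcell.py
0.0188 {'t': 0.0, 'q': array([-1.37264941e+00,  4.91543402e-01,  1.55945009e+00,  5.19115653e-06,
        1.09170463e+00, -1.05581680e-01]), 'joint_vel': array([-3.83689457e-05,  2.60648450e-04,  1.85635277e-03,  7.94224897e-04,
       -2.57586213e-03, -1.95561358e-04]), 'joint_torque': array([ 1.03296403e-03, -6.12642646e+01, -2.58178389e+01,  6.93424302e-02,
        4.82956390e-02, -9.95629443e-05]), 'eef_pos': array([ 0.18691029, -0.59613958,  0.21407157]), 'tcp_rot': array([-5.52247786e-04,  9.88490793e-01,  1.51280030e-01, -2.32725810e-05]), 'ft_force': array([ 0.10556574,  0.90975505, -0.28663381]), 'moment': array([-0.02150503,  0.0065864 , -0.03386273]), 'finger_force': 0.0, 'finger_gap': 0.9962334377103028}
scene {'mtx': array([[405.70803064,   0.        , 325.23956567],
       [  0.        , 405.70803064, 197.77549816],
       [  0.        ,   0.        ,   1.        ]]), 'view': array([[-0.76928874, -0.63890035, -0.00108145,  0.39085448],
       [ 0.25624968, -0.31009543,  0.91552003, -0.25400703],
       [-0.58526142,  0.70402213,  0.40227094, -0.99586956],
       [ 0.        ,  0.        ,  0.        ,  1.        ]])}
top {'mtx': array([[516.32738673,   0.        , 325.93731541],
       [  0.        , 516.32738673, 191.94083208],
       [  0.        ,   0.        ,   1.        ]]), 'view': array([[ 0.27939721, -0.96012985,  0.00937351, -0.26665421],
       [ 0.8900094 ,  0.26263082,  0.37270406, -0.51697437],
       [-0.36030607, -0.09578997,  0.92790291, -1.44252466],
       [ 0.        ,  0.        ,  0.        ,  1.        ]])}
```

View pics/scene0.png

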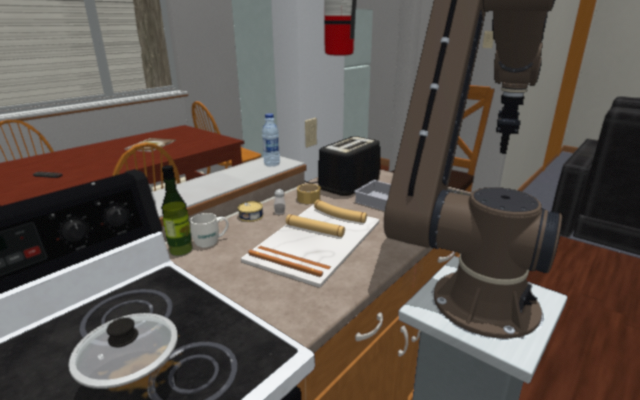

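View pics/top0.png

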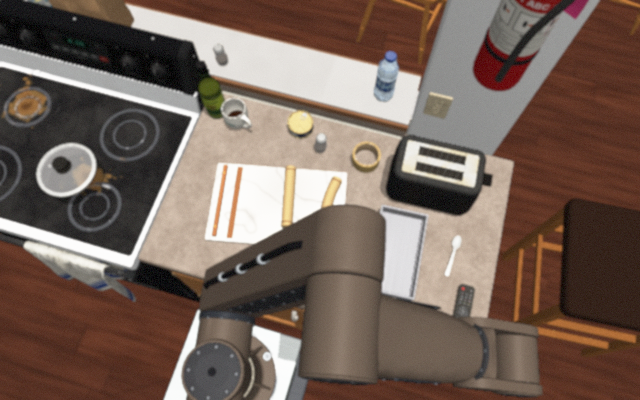

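The top view shows the slab at columns 207-347, with ridge and stop at its left end (columns 218-237). One pin is at (289,195). The other, at (332,190), is partly hidden by the arm and looks bowed. The tin is at (400,250). I'll swing the arm aside to see better.

Careful with the scale: shifts go in shares of 62.5 mm and turns go in units of 0.2 rad. That gives: -0.054 m is -0.864, -0.017 m is -0.272.

Emit:
shift_gripper([
  {"jaw":1,"dx":-0.864,"dy":-0.272,"dz":-0.16},
  {"jaw":1,"dx":-0.864,"dy":-0.272,"dz":-0.16},
  {"jaw":1,"dx":-0.864,"dy":-0.272,"dz":-0.16},
  {"jaw":1,"dx":-0.864,"dy":-0.272,"dz":-0.16},
  {"jaw":1,"dx":-0.864,"dy":-0.272,"dz":-0.16},
  {"jaw":1,"dx":-0.864,"dy":-0.272,"dz":-0.16},
  {"jaw":1},
])

```text
t: 0.98
eef_pos: [-0.1562, -0.5958, 0.2747]
tcp_rot: [0.0, 0.989, 0.149, -0.0]
ft_force: [0.2, 0.5, -0.4]
finger_gap: 0.998
finger_force: 0.0
```

Run:
```python
from workcell import env
import cv2
a=env.read_camera("top"); b=env.read_camera("scene")
cv2.imwrite("pics/top1.png",a[:,:,::-1]);cv2.imwrite("pics/scene1.png",b[:,:,::-1])
r=cv2.resize
cv2.imwrite("pics/topc.png",r(a[110:310,195:475,::-1],None,fx=2.8,fy=2.8,interpolation=cv2.INTER_CUBIC))
cv2.imwrite("pics/scenec.png",r(b[170:290,235:435,::-1],None,fx=4,fy=4,interpolation=cv2.INTER_CUBIC))
```

```text
(no output)
```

View pics/topc.png

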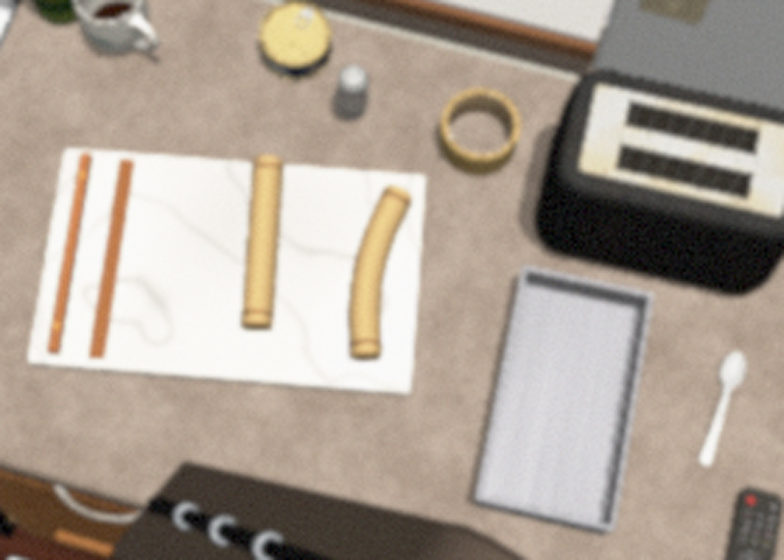

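View pics/scenec.png

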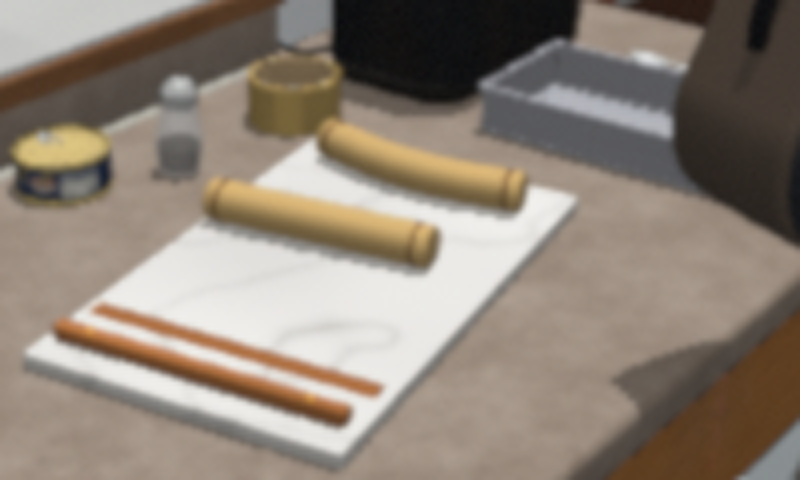

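The right-hand pin is warped. It bulges towards +y (left), with its ends at crop (399,197) and (365,347). The left-hand pin is straight, with ends at (268,165) and (257,318). Next I'll triangulate the points.

Create m.py:
```python
import numpy as np, cv2
from scipy.optimize import least_squares
from workcell import env
F=np.diag([1,-1,-1.])
C={n:env.camera_params(n) for n in("top","scene")}
def P(n): return C[n]["mtx"]@F@C[n]["view"][:3]
def tri(a,b): 
    X=cv2.triangulatePoints(P("top"),P("scene"),np.array(a,float).reshape(2,1),np.array(b,float).reshape(2,1)); return (X[:3]/X[3]).ravel()
def proj(n,X): 
    u=P(n)@np.r_[X,1]; return u[:2]/u[2]
def plane(n,p,z):
    M=P(n); H=np.c_[M[:,0],M[:,1],M[:,2]*z+M[:,3]]; v=np.linalg.solve(H,[p[0],p[1],1]); return v[:2]/v[2]
T=lambda x,y:(195+(x+.5)/2.8-.5,110+(y+.5)/2.8-.5)
S=lambda x,y:(235+(x+.5)/4-.5,170+(y+.5)/4-.5)
```

Run:
```python
from m import *
np.set_printoptions(precision=4,suppress=True)
two={'slab++':((65,148),(25,354)),'slab-+':((28,360),(340,460)),'slab--':((411,388),(577,202)),
'tin++':((525,272),(485,85)),'tin+-':((650,293),(560,42)),
'S far':((268,165),(215,198)),'S near':((257,318),(427,245)),'W far':((399,197),(328,140)),'W near':((365,347),(517,190)),'W mid':((369,268),(420,176))}
for k,(a,b) in two.items():
    X=tri(T(*a),S(*b)); print(k,X,"err px",np.array(T(*a))-proj("top",X),np.array(S(*b))-proj("scene",X))
print("plane slab",[plane("top",T(*p),.015) for p in((65,148),(427,174),(28,360),(411,388))])
print("slab scene",[plane("scene",S(*p),.015) for p in((25,354),(340,460),(577,202))])
print("tin top",[plane("top",T(*p),.045) for p in((525,272),(650,293),(610,527),(476,500))])
print("tin sc",[plane("scene",S(*p),.045) for p in((485,85),(560,42))])
for z,q in((.033,((268,160),(257,322))),(.033,((399,193),(365,350),(369,268)))): print([plane("top",T(*p),z) for p in q])
```

```text
slab++ [0.6051 0.2635 0.0097] err px [-0.102  -0.3424] [0.5872 0.2955]
slab-+ [0.3539 0.2127 0.0059] err px [-0.0997 -0.5844] [1.0536 0.4312]
slab-- [ 0.4407 -0.1993  0.0049] err px [-0.1298 -1.0523] [1.429  0.5369]
tin++ [ 0.595  -0.2846  0.0431] err px [-0.016  -0.0911] [0.1133 0.0463]
tin+- [ 0.6069 -0.4227  0.0439] err px [-0.1511 -0.9776] [1.1333 0.4499]
S far [0.6436 0.028  0.0299] err px [-0.0182 -0.0705] [0.1032 0.0486]
S near [ 0.4625 -0.0176  0.031 ] err px [-0.1507 -0.8789] [1.3096 0.5389]
W far [ 0.6505 -0.1252  0.0255] err px [0.0579 0.2564] [-0.3448 -0.1533]
W near [ 0.4633 -0.1402  0.0319] err px [-0.1539 -1.0465] [1.4501 0.571 ]
W mid [ 0.5526 -0.1193  0.0264] err px [-0.2895 -1.5639] [2.1548 0.9162]
plane slab [array([0.6041, 0.2625]), array([ 0.691 , -0.1478]), array([0.3535, 0.2108]), array([ 0.4409, -0.1984])]
slab scene [array([0.5956, 0.2686]), array([0.3424, 0.2219]), array([ 0.4242, -0.1817])]
tin top [array([ 0.5945, -0.2844]), array([ 0.6094, -0.4215]), array([ 0.3482, -0.4353]), array([ 0.3364, -0.2961])]
tin sc [array([ 0.5918, -0.2807]), array([ 0.5991, -0.419 ])]
[array([0.6484, 0.0295]), array([ 0.4601, -0.018 ])]
[array([ 0.6513, -0.1249]), array([ 0.4628, -0.1399]), array([ 0.5549, -0.1176])]
```

Create d.py:
```python
import sys, numpy as np
from workcell import env
from scipy.spatial.transform import Rotation as R
# targets "x,y,z" chained, in current tool axes
s=env.read_state(); q=s["tcp_rot"]; r=R.from_quat(np.r_[q[1:],q[0]]); p=s["eef_pos"]
tx=r.as_matrix()[:,0]; print("p",p.round(4),"yaw",np.arctan2(tx[1],tx[0]).round(4),"tilt",r.as_matrix()[:,2].round(3),"F",s["ft_force"].round(1),"t",round(s["t"],2),"q",s["q"].round(2))
for a in sys.argv[1:]:
    t=np.array([float(v) for v in a.split(",")]); print((r.inv().apply(t-p)).round(4)); p=t
```

```text
(no output)
```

Emit:
shift_gripper([
  {"jaw":1,"rz":0.55},
  {"jaw":1,"rz":0.55},
  {"jaw":1},
])

```text
t: 1.45
eef_pos: [-0.1512, -0.596, 0.2744]
tcp_rot: [-0.0, 0.999, 0.043, 0.0]
ft_force: [0.8, -0.3, 0.4]
finger_gap: 1.001
finger_force: 0.0
```

```bash
python3 d.py .22,-.55,.25 .5553,-.1168,.12 .5553,-.1168,.02
```

```text
p [-0.1512 -0.596   0.2744] yaw 0.0863 tilt [ 0.     0.001 -1.   ] F [ 0.8 -0.3  0.4] t 1.45 q [-1.93  0.43  1.51  0.    1.21 -0.44]
[ 0.3738 -0.0138  0.0245]
[ 0.3713 -0.4026  0.1304]
[-0.      0.0001  0.1   ]
```

Converted, 0.0534 m is 0.8544, 0.013 m is 0.208.

Emit:
shift_gripper([
  {"jaw":1,"dx":0.8544,"dy":-0.032,"dz":0.056},
  {"jaw":1,"dx":0.8544,"dy":-0.032,"dz":0.056},
  {"jaw":1,"dx":0.8544,"dy":-0.032,"dz":0.056},
  {"jaw":1,"dx":0.8544,"dy":-0.032,"dz":0.056},
  {"jaw":1,"dx":0.8544,"dy":-0.032,"dz":0.056},
  {"jaw":1,"dx":0.8544,"dy":-0.032,"dz":0.056},
  {"jaw":1,"dx":0.8544,"dy":-0.032,"dz":0.056},
  {"jaw":1,"dx":0.5936,"dy":-0.6448,"dz":0.208},
  {"jaw":1,"dx":0.5936,"dy":-0.6448,"dz":0.208},
  {"jaw":1,"dx":0.5936,"dy":-0.6448,"dz":0.208},
  {"jaw":1,"dx":0.5936,"dy":-0.6448,"dz":0.208},
  {"jaw":1,"dx":0.5936,"dy":-0.6448,"dz":0.208},
  {"jaw":1,"dx":0.5936,"dy":-0.6448,"dz":0.208},
  {"jaw":1,"dx":0.5936,"dy":-0.6448,"dz":0.208},
  {"jaw":1,"dx":0.5936,"dy":-0.6448,"dz":0.208},
  {"jaw":1,"dx":0.5936,"dy":-0.6448,"dz":0.208},
  {"jaw":1,"dx":0.5936,"dy":-0.6448,"dz":0.208},
  {"jaw":1},
  {"jaw":1},
], grip_n=20)

```text
t: 3.82
eef_pos: [0.5544, -0.1175, 0.12]
tcp_rot: [-0.0, 0.999, 0.043, -0.0]
ft_force: [0.1, -0.1, 0.4]
finger_gap: 0.997
finger_force: 0.0
```

```bash
python3 d.py .5553,-.1168,.06 .5553,-.1168,.02
```

```text
p [ 0.5544 -0.1175  0.12  ] yaw 0.0868 tilt [-0.001  0.    -1.   ] F [ 0.1 -0.1  0.4] t 3.83 q [-0.33  0.52  1.8  -0.    0.82  1.16]
[ 0.001  -0.0007  0.06  ]
[0.   0.   0.04]
```

Emit:
shift_gripper([
  {"jaw":1,"dz":0.56},
  {"jaw":1,"dz":0.48},
  {"jaw":1,"dz":0.352},
  {"jaw":1,"dz":0.208},
  {"jaw":1},
  {"jaw":0.3},
  {"jaw":0.3},
  {"jaw":0.3},
  {"jaw":0.3},
], grip_n=25)

```text
t: 4.95
eef_pos: [0.5547, -0.1181, 0.0204]
tcp_rot: [0.0, 0.999, 0.042, 0.0]
ft_force: [-0.0, -0.5, 0.0]
finger_gap: 0.636
finger_force: 0.0
```

```bash
python3 d.py
```

```text
p [ 0.5547 -0.1181  0.0204] yaw 0.0839 tilt [ 0. -0. -1.] F [-0.  -0.5  0. ] t 4.95 q [-0.33  0.67  1.87 -0.    0.6   1.16]
```

Emit:
shift_gripper([
  {"jaw":0.2},
  {"jaw":0.2},
  {"jaw":0.2},
  {"jaw":0.2},
  {"jaw":0.2},
  {"jaw":0.2},
], grip_n=25)

```text
t: 5.7
eef_pos: [0.5546, -0.1181, 0.0201]
tcp_rot: [0.0, 0.999, 0.042, -0.0]
ft_force: [1.1, 1.6, 0.8]
finger_gap: 0.376
finger_force: 25.0
```

```bash
python3 d.py
```

```text
p [ 0.5546 -0.1181  0.0201] yaw 0.0838 tilt [-0. -0. -1.] F [1.1 1.6 0.8] t 5.7 q [-0.33  0.67  1.87 -0.    0.6   1.16]
```

Converted, -0.035 m is -0.56, -0.045 m is -0.72, 0.035 rad is 0.175.

Emit:
shift_gripper([
  {"jaw":0.2,"dz":-0.32},
  {"jaw":0.2,"dz":-0.56},
  {"jaw":0.2,"dz":-0.72},
  {"jaw":0.2,"rz":0.175},
  {"jaw":0.2},
], grip_n=25)

```text
t: 6.32
eef_pos: [0.5541, -0.118, 0.1194]
tcp_rot: [-0.0, 1.0, 0.024, -0.0]
ft_force: [-0.7, 0.6, -2.3]
finger_gap: 0.374
finger_force: 25.0
```

```bash
python3 d.py .472,-.355,.12 .472,-.355,.0102
```

Run:
```python
from workcell import env
import cv2
b=env.read_camera("scene")
cv2.imwrite("pics/s2.png",cv2.resize(b[150:290,235:435,::-1],None,fx=4,fy=4))
```

```text
p [ 0.5541 -0.118   0.1194] yaw 0.0484 tilt [-0.001  0.    -1.   ] F [-0.7  0.6 -2.3] t 6.33 q [-0.33  0.52  1.8  -0.    0.82  1.2 ]
[-0.0935  0.2328 -0.0005]
[1.000e-04 0.000e+00 1.098e-01]
```

View pics/s2.png

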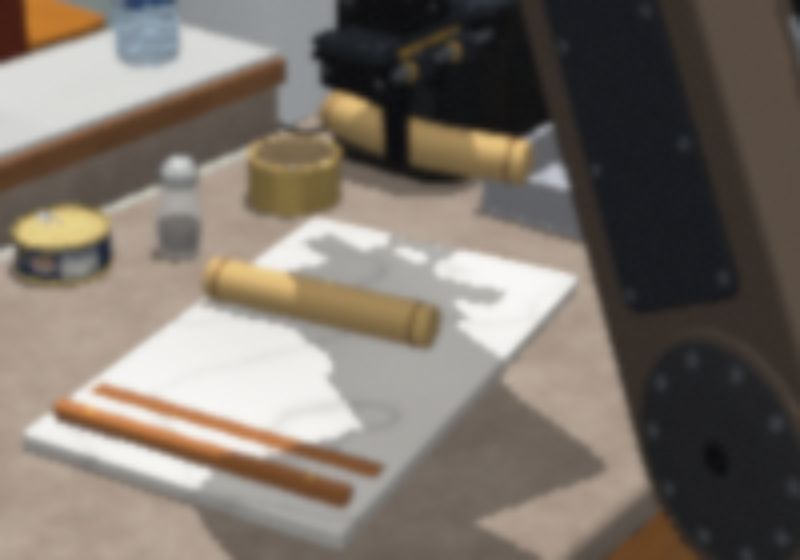

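The picture shows the warped pin held level at its middle (crop (400,140)) and the straight pin undisturbed at (320,300). Next I'll move over the tin.

Emit:
shift_gripper([
  {"jaw":0.2,"dx":-0.2992,"dy":0.7456},
  {"jaw":0.2,"dx":-0.2992,"dy":0.7456},
  {"jaw":0.2,"dx":-0.2992,"dy":0.7456},
  {"jaw":0.2,"dx":-0.2992,"dy":0.7456},
  {"jaw":0.2,"dx":-0.2992,"dy":0.7456},
  {"jaw":0.2},
  {"jaw":0.2,"dz":0.56},
  {"jaw":0.2,"dz":0.48},
  {"jaw":0.2,"dz":0.32},
  {"jaw":0.2,"dz":0.192},
  {"jaw":0.2,"dz":0.16},
  {"jaw":0.2},
])

```text
t: 7.88
eef_pos: [0.4725, -0.3551, 0.0127]
tcp_rot: [-0.0, 1.0, 0.025, -0.0]
ft_force: [0.8, -0.2, -1.8]
finger_gap: 0.371
finger_force: 25.0
```

```bash
python3 d.py .472,-.355,.0102
```

```text
p [ 0.4725 -0.3551  0.0127] yaw 0.0491 tilt [-0.001  0.001 -1.   ] F [ 0.8 -0.2 -1.8] t 7.88 q [-0.76  0.71  1.81 -0.    0.63  0.77]
[-0.0005 -0.0001  0.0025]
```

Converted, -0.05 m is -0.8, -0.02 m is -0.32.

Emit:
shift_gripper([
  {"jaw":0.2,"dz":0.04},
  {"jaw":0.2},
  {"jaw":0.6},
  {"jaw":0.6},
  {"jaw":0.6},
  {"jaw":0.6},
  {"jaw":0.6,"dz":-0.32},
  {"jaw":0.6,"dz":-0.8},
  {"jaw":0.6,"dz":-0.8},
  {"jaw":0.6},
])

```text
t: 9.12
eef_pos: [0.4737, -0.3564, 0.1343]
tcp_rot: [0.002, 1.0, 0.024, 0.002]
ft_force: [0.2, 0.1, -0.8]
finger_gap: 0.601
finger_force: 0.0
```

Run:
```python
from workcell import env
import cv2
a=env.read_camera("top")
cv2.imwrite("pics/t3.png",cv2.resize(a[110:310,195:475,::-1],None,fx=2.8,fy=2.8,interpolation=cv2.INTER_CUBIC))
```

```text
(no output)
```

View pics/t3.png

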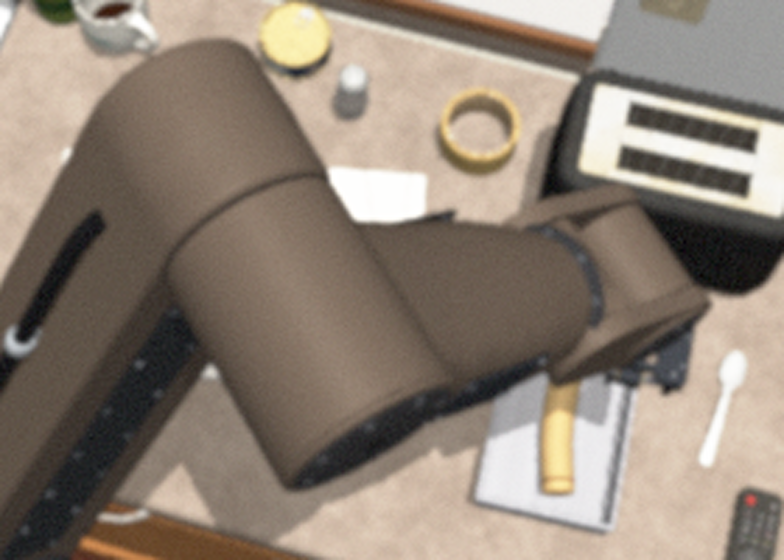

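The warped pin lies in the tin at crop (560,430), let go. Next I'll move over the slab, then turn the gripper a quarter turn.

```bash
python3 d.py .5643,-.0412,.134
```

```text
p [ 0.473  -0.3557  0.132 ] yaw 0.0489 tilt [ 0.002 -0.002 -1.   ] F [-0.1  0.3 -0.1] t 9.18 q [-0.76  0.54  1.73 -0.    0.87  0.77]
[ 0.1066 -0.3097 -0.0024]
```

Converted, -0.0516 m is -0.8256, 0.0178 m is 0.2848, -0.173 rad is -0.865.

Emit:
shift_gripper([
  {"jaw":0.6,"dx":0.2848,"dy":-0.8256},
  {"jaw":0.6,"dx":0.2848,"dy":-0.8256},
  {"jaw":0.6,"dx":0.2848,"dy":-0.8256},
  {"jaw":0.6,"dx":0.2848,"dy":-0.8256},
  {"jaw":0.6,"dx":0.2848,"dy":-0.8256},
  {"jaw":0.6,"dx":0.2848,"dy":-0.8256},
  {"jaw":1,"rz":-0.865},
  {"jaw":1,"rz":-0.865},
  {"jaw":1,"rz":-0.865},
  {"jaw":1,"rz":-0.865},
  {"jaw":1,"rz":-0.865},
  {"jaw":1,"rz":-0.865},
  {"jaw":1,"rz":-0.865},
  {"jaw":1,"rz":-0.865},
  {"jaw":1,"rz":-0.865},
  {"jaw":1,"rz":-0.865},
  {"jaw":1},
  {"jaw":1},
])

```text
t: 11.42
eef_pos: [0.5638, -0.0409, 0.1298]
tcp_rot: [-0.001, 0.631, 0.775, -0.0]
ft_force: [0.2, 0.1, -0.3]
finger_gap: 1.0
finger_force: 0.0
```

```bash
python3 d.py .5643,-.0412,.024
```

```text
p [ 0.5638 -0.0409  0.1298] yaw 1.7749 tilt [-0.001  0.    -1.   ] F [ 0.2  0.1 -0.3] t 11.43 q [-0.19  0.51  1.8  -0.    0.84 -0.39]
[-0.0004  0.0005  0.1058]
```

Converted, 0.035 m is 0.56, 0.023 m is 0.368.

Emit:
shift_gripper([
  {"jaw":1,"dz":0.56},
  {"jaw":1,"dz":0.56},
  {"jaw":1,"dz":0.368},
  {"jaw":1,"dz":0.192},
  {"jaw":1},
  {"jaw":1},
])

```text
t: 12.18
eef_pos: [0.5646, -0.041, 0.0264]
tcp_rot: [0.001, 0.63, 0.777, 0.0]
ft_force: [0.9, 0.1, -0.5]
finger_gap: 1.001
finger_force: 0.0
```

```bash
python3 d.py
```

Run:
```python
from workcell import env
import cv2
b=env.read_camera("scene")
cv2.imwrite("pics/s4.png",cv2.resize(b[150:290,235:435,::-1],None,fx=4,fy=4))
```

```text
p [ 0.5646 -0.041   0.0264] yaw 1.7782 tilt [ 0.001 -0.    -1.   ] F [ 0.9  0.1 -0.5] t 12.18 q [-0.19  0.66  1.87 -0.    0.61 -0.4 ]
```

View pics/s4.png

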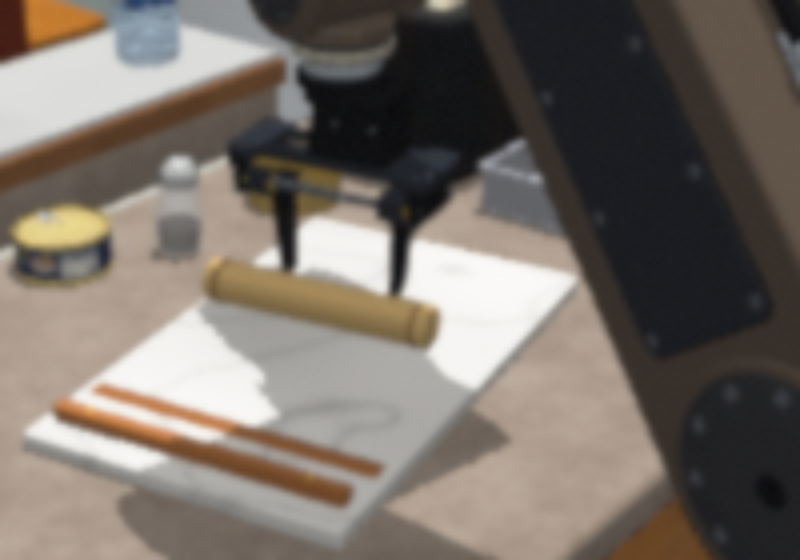

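The fingers stand behind the straight pin (tips at crop (290,270) and (398,295)), roughly centred on it. I'll start the push.

Emit:
shift_gripper([
  {"jaw":1,"dx":0.096},
  {"jaw":1,"dx":0.096},
  {"jaw":1,"dx":0.096},
  {"jaw":1,"dx":0.096},
  {"jaw":1,"dx":0.128},
  {"jaw":1,"dx":0.144},
  {"jaw":1,"dx":0.16},
  {"jaw":1,"dx":0.16},
  {"jaw":1,"dx":0.16},
  {"jaw":1,"dx":0.16},
  {"jaw":1,"dx":0.16},
  {"jaw":1,"dx":0.16},
  {"jaw":1,"dx":0.16},
  {"jaw":1,"dx":0.16},
  {"jaw":1,"dx":0.096},
  {"jaw":1,"dx":0.048},
])

```text
t: 14.22
eef_pos: [0.5372, 0.0866, 0.0256]
tcp_rot: [0.0, 0.63, 0.777, -0.0]
ft_force: [0.1, -0.1, 0.2]
finger_gap: 1.002
finger_force: 0.0
```

```bash
python3 d.py
```

Run:
```python
from workcell import env
import cv2
b=env.read_camera("scene")
cv2.imwrite("pics/s5.png",cv2.resize(b[150:290,235:435,::-1],None,fx=4,fy=4))
```

```text
p [0.5372 0.0866 0.0256] yaw 1.7791 tilt [ 0. -0. -1.] F [ 0.1 -0.1  0.2] t 14.22 q [ 0.04  0.64  1.92 -0.    0.58 -0.17]
```

View pics/s5.png

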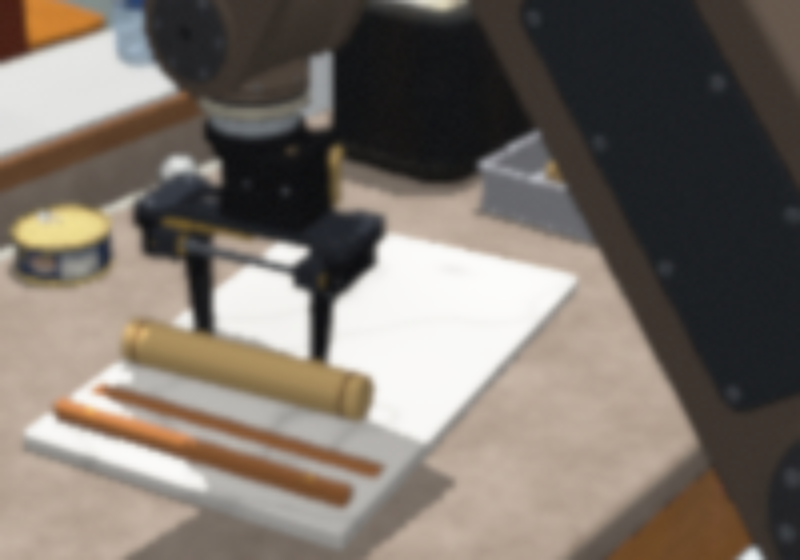

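The pin is square and intact just before the ridge, from (135,340) to (360,395). I'll push on over the ridge.

Converted, 0.01 m is 0.16, 0.008 m is 0.128.

Emit:
shift_gripper([
  {"jaw":1,"dx":0.128},
  {"jaw":1,"dx":0.16},
  {"jaw":1,"dx":0.16},
  {"jaw":1,"dx":0.16},
  {"jaw":1,"dx":0.16},
  {"jaw":1,"dx":0.128},
  {"jaw":1,"dx":0.08},
  {"jaw":1,"dx":0.032},
  {"jaw":1},
])

```text
t: 15.4
eef_pos: [0.5242, 0.1479, 0.0255]
tcp_rot: [-0.0, 0.63, 0.777, -0.0]
ft_force: [-0.2, -0.6, -0.1]
finger_gap: 1.0
finger_force: 0.0
```

```bash
python3 d.py
```

Run:
```python
from workcell import env
import cv2
b=env.read_camera("scene")
cv2.imwrite("pics/s6.png",cv2.resize(b[170:290,215:375,::-1],None,fx=5,fy=5,interpolation=cv2.INTER_CUBIC))
```

```text
p [0.5242 0.1479 0.0255] yaw 1.7789 tilt [-0. -0. -1.] F [-0.2 -0.6 -0.1] t 15.4 q [ 0.15  0.65  1.92 -0.    0.58 -0.05]
```

View pics/s6.png

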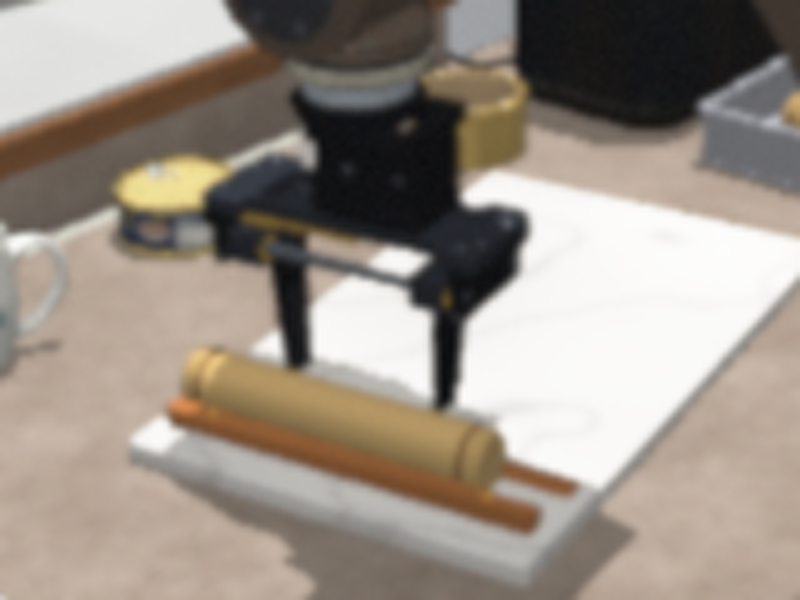

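The pin lies between ridge and stop, from (195,375) to (490,460). I'll back off and verify from above.

Converted, -0.05 m is -0.8, -0.0437 m is -0.6992.

Emit:
shift_gripper([
  {"jaw":1,"dx":-0.32},
  {"jaw":1,"dx":-0.48},
  {"jaw":1,"dz":-0.8},
  {"jaw":1,"dz":-0.8},
  {"jaw":1,"dz":-0.8},
  {"jaw":1,"dx":-0.6992,"dy":-0.5568},
  {"jaw":1,"dx":-0.6992,"dy":-0.5568},
  {"jaw":1,"dx":-0.6992,"dy":-0.5568},
  {"jaw":1,"dx":-0.6992,"dy":-0.5568},
  {"jaw":1,"dx":-0.6992,"dy":-0.5568},
  {"jaw":1,"dx":-0.6992,"dy":-0.5568},
  {"jaw":1,"dx":-0.6992,"dy":-0.5568},
  {"jaw":1,"dx":-0.6992,"dy":-0.5568},
  {"jaw":1,"dx":-0.6992,"dy":-0.5568},
  {"jaw":1,"dx":-0.6992,"dy":-0.5568},
  {"jaw":1,"dx":-0.6992,"dy":-0.5568},
  {"jaw":1},
])

```text
t: 17.58
eef_pos: [0.2566, -0.4537, 0.1753]
tcp_rot: [0.0, 0.632, 0.775, -0.0]
ft_force: [0.3, 0.1, -0.2]
finger_gap: 1.002
finger_force: 0.0
```

```bash
python3 d.py
```

Run:
```python
from workcell import env
import cv2
a=env.read_camera("top"); b=env.read_camera("scene")
t=cv2.resize(a[110:310,195:475,::-1],None,fx=2.8,fy=2.8,interpolation=cv2.INTER_CUBIC)
cv2.imwrite("pics/t7.png",t)
```

```text
p [ 0.2566 -0.4537  0.1753] yaw 1.7742 tilt [ 0.    -0.001 -1.   ] F [ 0.3  0.1 -0.2] t 17.57 q [-1.18  0.39  1.86 -0.    0.89 -1.39]
```

View pics/t7.png

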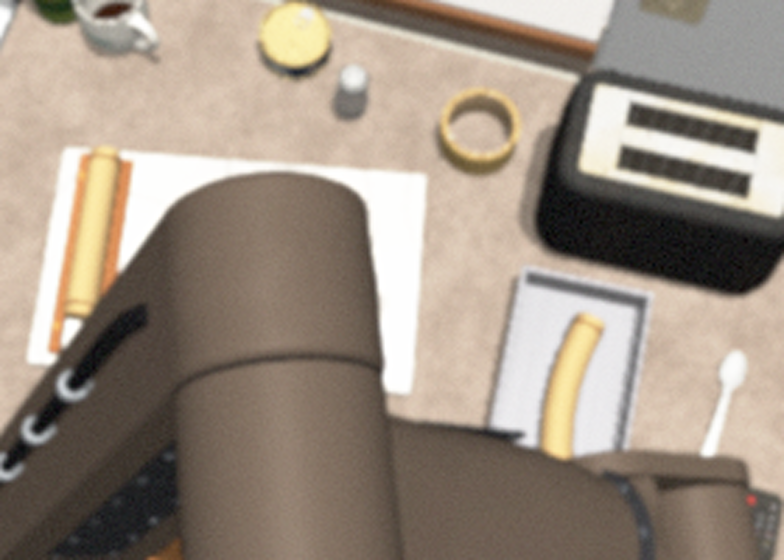

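Both pins are where they should be: the straight one between ridge and stop (ends (106,152) and (78,308)), the warped one in the tin. One numerical check before handing in.

Run:
```python
from m import *
e=[plane("top",T(*p),.033) for p in((106,150),(78,310))]
R=np.array([[.979,.2055],[-.2055,.979]]); s=[R@(p-[.5224,.0318]) for p in e]
print(s,(s[0]+s[1])/2,np.arctan2(*(s[0]-s[1])[::-1]),env.read_state()["ft_force"])
```

```text
[array([0.12053255, 0.15746319]), array([-0.07302605,  0.16029191])] [0.02375325 0.15887755] -0.014613225111180014 [-0.18379094 -0.42450806  0.40625354]
```

```bash
python3 -c "
from workcell import env
print(env.job_done())"
```

```text
the job is handed in; nothing more can be done
None
```

I laid the warped pin in the loaf tin, rolled the straight pin over the ridge into the rest, and handed the job in at about 17.6 s; no verdict was printed. My last top view put the straight pin at slab y ≈ 159 mm, x ≈ 24 mm and about 0.015 rad off parallel. That y is inside the 144–161 mm limit but slightly past the 149–156 mm the stop allows, so it is probably a few mm of measurement error.

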